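Rearrange the painter's still life

ROBOT

A 6-joint arm with a two-finger parallel gripper is mounted at the origin on the work surface. World frame = base frame: x ahead of the robot, y to its left, z up, the work surface at z = 0. Lengths are in m, angles in rad, forces in N, time in s.
With the tool pointing down it reaches from about 0.35 to 0.975 m from the base axis. Payload 4.9 kg.
Tool frame: the origin (TCP) lies midway between the tips of the shut fingers; the grasp point (between the pads) lies 19 mm behind it; z points along the fingers, y is the line along which they close (so a half turn about z gives the same grasp; the last joint's range is limited). The gripper opens to 85 mm and grips with 20 to 120 N. Pads are 22 mm wide; open, the fingers measure 114 mm over their backs; the gripper's body (76 mm by 85 mm) begins 54 mm behind the grasp point. The pads swing forward as they close: fully open they stand 13 mm farther back than shut.
Start: joints at [-1.326, 0.053, 1.613, -0, 1.476, -0.119], TCP at [0.222, -0.584, 0.192] pointing down, gripper open.
Joint ranges: [-3.01, 3.01], [-1.01, 2.22], [0.06, 2.58], [-1.02, 4.17], [0.09, 2.62], [-3.14, 3.14]. Speed limits (rad/s): [2.57, 2.57, 3.14, 3.14, 3.14, 3.14].

INTERFACE

Orientations are given as a unit quaternion [w, x, y, z].
In Python, from plant import state, grab_frame, camera_info, job_done, spot_in, masks_of, pinpoint gives the robot as it stands.
- The arm moves only by the shell command python3 -m handwheel 'ROWS' [OPENING]. ROWS is JSON, a list that holds one entry, the list of rows, each a list of 6 numbers: the shift along the world's x, y, z in m, then the turn, a rotation vector about the world's x, y, z in degrees. In form: [[[tx, ty, tz, ax, ay, az], ...]]. A call has 1 to 20 rows; each row shifts and turns the commanded pose from where the row before left it; what a row does not reach is not made up. A row lasts 1/12 s, in which the tool goes at most 41.7 mm and 7.16 degrees, less where a joint would pass 70% of its speed; a pose out of reach is approached as far as the arm can. A call is refused whole if a number of a shift passes 0.0417 or a number of a turn 7.16, either way. A call with a gripper value outside its range is refused whole. OPENING is the opening, from 0 (shut) to 1 (fully open), set as the call begins (- or left out, the last holds). The fingers move at their own pace and stop on an object; the grip force is fixed at half the most. Time passes only in rows, so rows that do not move let the fingers close. It gives the time, the measured TCP pose, the force, the opening and the grip force at its end, in the units of the state.
- state(): the state, without advancing time (a new reading comes with each control period).
- grab_frame(name): name is "scene" or "top" or "wrist"; returns (picture, depth): 420x560x3 uint8, blue, green, red; 420x560 float32, m along the optical axis (not along the pixel's ray), 0 where there is no reading.
- camera_info(name): a dict with "fx", "fy", "cx", "cy" (pixels), "T" (4x4, takes a point from camera to world coordinates). Camera axes: x right, y up, looking along -z (the intrinsics and any distortion apply to the point x, -y, -z); pixel columns grow to the right and rows downward; lengths in m; the calibration is good to about 2 mm. A picture is of the moment at which its call begins: read the wrist's pose just before it. camera_info takes no time and is no camera call; for the wrist camera it gives the pose at the moment of the call.
- job_done(): hands the job in; it is judged then, once.
Trained networks look in the newest picture that a camera, given by its name, has taken for a name from the list of things; names that differ only in an ending like _2 or _b are one class to them, and where a whole thing is asked for, a point or a joint stands for the part that bears it (a point fixed in the world has none). Each returns a list of dicts, best first, with "conf" (0 to 1); they miss things now and then, are a little off and sometimes report something else, mostly with a low value. They report only what shows in the picture. A call takes as long as a camera call. They do not tell look-alikes from the thing itself.
- spot_in(camera, thing): "box" ([left, top, width, height] in pixels, round what is visible of it).
- masks_of(camera, thing): "region" (420x560 bool, what is visible of it) and "box" ([left, top, width, height] in pixels, round what is visible of it).
- pinpoint(camera, thing): "position" ([column, row] in pixels: a listed point, or the origin of a listed thing).
The state is a dict: "time": time; "joint_pos": joint angles; "joint_vel": joint speeds; "joint_efforts": joint torques, N m; "tool_pos": TCP position; "tool_rot": TCP orientation; "contact_force": force on the tool from outside, world axes, zero at the start; "ft_torque": the same for the moment, N m; "gripper_width": opening from 0.0 (shut) to 1.0 (fully open); "grasp_force": force on a finger pad.
Only numpy, scipy, OpenCV 4.12 (cv2) and the standard library are available. Lean on these libraries where they do the work, as an engineer would, in place of code of your own. Each camera call takes 0.05 s, during which the arm holds its last target. There are 200 camera calls.

TASK

Rearrange the still life on the three plywood plinths so that the tall bottle stands in the middle of the lowest plinth (the flat square one), the lidded jar in the middle of the round drum, and the squat open pot in the middle of the tallest plinth (the square block). Begin by standing one of the three on the empty cork mat, so that its plinth is free, and leave the mat empty at the end. Leave all three upright and do not shift the paint tube or the roll of tape that lie among them.

Things in the scene. Friction and masses are not known exactly. Their poses are not given: they have to be found in the camera images.
- bottle_center (a point): Tall green glass bottle, loose, 140 mm high with its cork; round body 50 mm across up to 90 mm, then a shoulder to a 24 mm neck. This point is on its axis 70 mm above its foot (half-way up); z is its upright axis, yaw is meaningless. About 0.25 kg. At the start it stands near the middle of the round drum.
- jar_center (a point): White ceramic jar with a fixed lid and small knob, loose, 90 mm high; straight round sides 56 mm across up to 66 mm, a grey line under the lid. This point is on its axis 45 mm above its foot (half-way up); z is its upright axis, yaw is meaningless. About 0.22 kg. At the start it stands near the middle of the tall square block.
- pot_center (a point): Squat open terracotta pot, loose, 52 mm high, straight round sides 60 mm across, walls 5 mm. This point is on its axis 26 mm above its foot (half-way up); z is its upright axis, yaw is meaningless. About 0.18 kg. At the start it stands near the middle of the flat square plinth.
- low_plinth_top (a point): Lowest plinth: flat square plywood board 110 x 110 mm, 20 mm thick, fixed to the table. This point is the middle of its top face; z up, x and y along its sides.
- mid_plinth_top (a point): Middle plinth: round plywood drum 100 mm across, 45 mm high, fixed to the table. This point is the middle of its top face; z up.
- high_plinth_top (a point): Tallest plinth: square plywood block 84 x 84 mm, 70 mm high, fixed to the table. This point is the middle of its top face; z up, x and y along its sides.
- mat_top (a point): Round cork mat 130 mm across, 6 mm thick, fixed to the table, empty at the start: the free spot. This point is the middle of its top face; z up.
- paint_tube_center (a point): Bystander, to be left alone: grey metal paint tube with a black cap, lying, about 110 mm long (along its x), 34 mm wide, 22 mm high, loose. This point is at its middle, 11 mm above the table.
- tape: Bystander, to be left alone: roll of pale paper tape lying flat, 64 mm across, 18 mm high, loose. Origin at the centre of its underside, z up.
Things that resemble listed ones, but are neither listed nor needed, are in the scene too. Leave any yellow look-alike of the part that bears pot_center alone.

How it is judged:
On the way:
1. one of the three (bottle, jar or pot) stands upright and released on the cork mat (((horizontal distance between bottle_center and mat_top below 0.04 m and z of bottle_center in the frame of mat_top between 0.065 and 0.075 m and angle between bottle_center's own z axis and vertical below 0.1 rad and linear speed of bottle below 0.02 m/s and contact force between bottle and the fingers below 0.3 N) or (horizontal distance between jar_center and mat_top below 0.04 m and z of jar_center in the frame of mat_top between 0.04 and 0.05 m and angle between jar_center's own z axis and vertical below 0.1 rad and linear speed of jar below 0.02 m/s and contact force between jar and the fingers below 0.3 N) or (horizontal distance between pot_center and mat_top below 0.04 m and z of pot_center in the frame of mat_top between 0.021 and 0.031 m and angle between pot_center's own z axis and vertical below 0.1 rad and linear speed of pot below 0.02 m/s and contact force between pot and the fingers below 0.3 N))), for 0.2 s.
At the end, for the whole second after the job is handed in: The bottle stands on the flat square plinth, the jar on the round drum and the pot on the tall square block, each with its axis within 15 mm of the middle of its plinth, its foot on the top face (within 5 mm), upright within 0.1 rad, released and at rest (horizontal distance between bottle_center and low_plinth_top below 0.015 m and z of bottle_center in the frame of low_plinth_top between 0.065 and 0.075 m and angle between each of bottle_center, jar_center, pot_center's own z axis and vertical below 0.1 rad and linear speed of each of bottle, jar, pot below 0.02 m/s and contact force between each of bottle, jar, pot and the fingers below 0.3 N and horizontal distance between jar_center and mid_plinth_top below 0.015 m and z of jar_center in the frame of mid_plinth_top between 0.04 and 0.05 m and horizontal distance between pot_center and high_plinth_top below 0.015 m and z of pot_center in the frame of high_plinth_top between 0.021 and 0.031 m); the robot touches nothing.
It fails at once if the paint tube or the roll of tape is shifted by more than 25 mm (distance of any of paint_tube_center, tape from where it was at the start of the episode above 0.025 m).
It fails at once if the bottle, jar or pot is tipped by more than 0.7 rad (angle between any of bottle_center, jar_center, pot_center's own z axis and vertical above 0.7 rad).
It also fails if it takes over 128 s, if anything falls off the work surface, if the arm or the gripper's body presses on something with over 40 N, if the wrist force passes 120 N, or if a joint passes its speed limit or range.

## Working session

There is one attempt and no reset: what is moved stays moved. The work goes in short steps, Python scripts to look and compute and a shell command to move; the robot and the scene stay as the last step left them, time stands still between calls to the robot, and variables do not carry over. Pictures are saved under pics/ and viewed, at most 14 in all, crops included, and the job is handed in when it is done.

```bash
mkdir -p pics; ls; python3 - <<'E'
from plant import *
import cv2,numpy as np
s=state();print(s['time'],s['tool_pos'],s['tool_rot'],s['gripper_width'])
for c in('scene','top'):
    im,d=grab_frame(c);cv2.imwrite(f'pics/{c}0.png',im);np.savez(f'{c}0.npz',im=im,d=d)
    i=camera_info(c);print(c,{k:(np.round(v,3).tolist() if k=='T' else v) for k,v in i.items()})
    for t in['bottle_center','jar_center','pot_center','low_plinth_top','mid_plinth_top','high_plinth_top','mat_top','paint_tube_center','tape']:
        print(t,[(np.round(r['position'],1).tolist(),round(r['conf'],2)) for r in pinpoint(c,t)[:3]])
E
```

```text
pics
0.0 [ 0.2222314  -0.58340522  0.19047286] [-1.03705070e-03  9.83501004e-01  1.80899680e-01 -7.01287699e-05] 1.0000967450567542
scene {'fx': 514.8044830710708, 'fy': 514.8044830710708, 'cx': 281.2001647604859, 'cy': 212.63129253367134, 'T': [[-0.7, -0.595, 0.394, 0.883], [0.714, -0.588, 0.38, 0.333], [0.006, 0.547, 0.837, 0.815], [0.0, 0.0, 0.0, 1.0]]}
bottle_center [([147.6, 173.4], 0.81)]
jar_center [([247.0, 138.5], 0.8), ([324.3, 347.6], 0.42), ([364.1, 255.4], 0.17)]
pot_center [([326.3, 347.5], 0.93), ([276.8, 299.7], 0.84)]
low_plinth_top [([326.1, 358.0], 0.58), ([250.5, 134.9], 0.58)]
mid_plinth_top [([159.5, 199.0], 0.97)]
high_plinth_top [([246.5, 152.0], 0.68)]
mat_top [([363.8, 257.9], 0.85)]
paint_tube_center [([271.5, 242.9], 0.7)]
tape [([313.5, 206.6], 0.96)]
top {'fx': 494.62592245116366, 'fy': 494.62592245116366, 'cx': 275.65673641164415, 'cy': 205.73749493308895, 'T': [[0.031, 0.977, -0.211, 0.351], [-1.0, 0.031, -0.001, 0.002], [0.006, 0.211, 0.977, 1.021], [0.0, 0.0, 0.0, 1.0]]}
bottle_center []
jar_center [([356.2, 249.7], 0.93)]
pot_center [([180.9, 160.6], 0.75), ([236.2, 177.9], 0.71)]
low_plinth_top [([179.6, 160.9], 0.56)]
mid_plinth_top [([376.8, 169.4], 0.89)]
high_plinth_top [([349.4, 246.8], 0.91)]
mat_top [([209.1, 255.2], 0.71), ([181.5, 159.4], 0.23)]
paint_tube_center [([276.9, 207.0], 0.85)]
tape [([276.6, 263.2], 0.72)]
```

View pics/scene0.png

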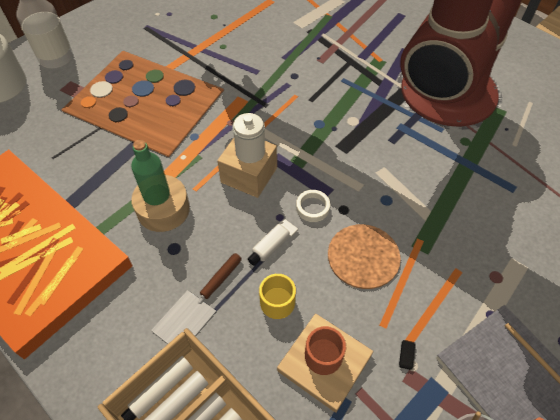

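View pics/top0.png

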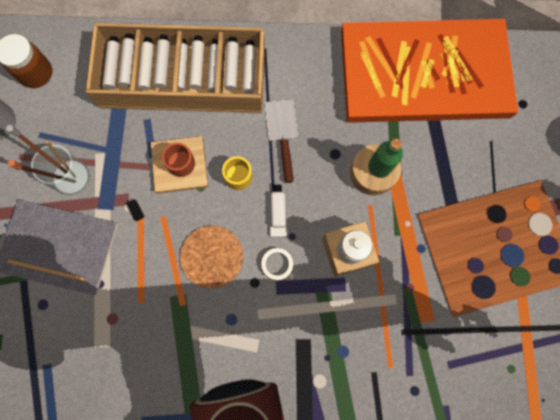

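The scene view shows the bottle on the drum (150,180), jar on the block (248,150), pot on the board (325,350), the empty mat (364,256) and the yellow decoy pot (277,297). In the top view the paint tube is at (278,208) and the tape at (277,264).

```bash
cat > h.py <<'E'
from plant import *
import cv2,numpy as np
from scipy.optimize import least_squares
def cloud(c,d,info=None):
    i=info or camera_info(c);v,u=np.nonzero(d>0);z=d[v,u]
    p=np.c_[(u-i['cx'])/i['fx']*z,-(v-i['cy'])/i['fy']*z,-z,np.ones_like(z)]
    return (p@np.array(i['T']).T)[:,:3],u,v
def proj(c,w,info=None):
    i=info or camera_info(c);q=np.linalg.inv(i['T'])@np.r_[w,1]
    return [i['cx']+i['fx']*q[0]/-q[2], i['cy']-i['fy']*q[1]/-q[2]]
def ray(c,px,z,info=None):
    i=info or camera_info(c);T=np.array(i['T']);r=T[:3,:3]@np.array([(px[0]-i['cx'])/i['fx'],-(px[1]-i['cy'])/i['fy'],-1])
    return T[:3,3]+r*(z-T[2,3])/r[2]
def circ(p,r=None):
    c0=p.mean(0)
    f=lambda q:np.hypot(*(p-q[:2]).T)-(r or q[2])
    s=least_squares(f,np.r_[c0,0.03][:2 if r else 3],loss='soft_l1',f_scale=.002)
    return s.x,np.sqrt(np.mean(s.fun**2))
E
python3 - <<'E'
from h import *
C={c:cloud(c,np.load(f'{c}0.npz')['d']) for c in('top','scene')}
approx={'low':((180,161),.02),'mid':((377,169),.045),'high':((349,247),.07),'mat':((209,255),.006),'tape':((277,264),.018),'tube':((277,207),.011),'yellow':((237,173),.05)}
for n,(px,z) in approx.items():
    a=ray('top',px,z);print(n,'pinpoint',a.round(4))
    for c in C:
        P=C[c][0];m=(np.hypot(*(P[:,:2]-a[:2]).T)<.085)&(abs(P[:,2]-z)<(.003 if n!='tube' else .014))
        if n=='mat': m&=(P[:,2]>.004)
        q=P[m];
        if len(q)<20: print(c,len(q));continue
        xy=q[:,:2].astype(np.float32)
        r=cv2.minAreaRect(xy);e=cv2.minEnclosingCircle(xy)
        print(' ',c,len(q),'zmed',np.median(q[:,2]).round(4),'rect',np.round(r[0],4),np.round(r[1],4),round(r[2],1),'circ',np.round(e[0],4),round(e[1],4))
# objects: side points
for n,(px,z),lo,hi,R in(('bottle',((377,169),.045),.055,.13,.025),('jar',((349,247),.07),.08,.13,.028),('pot',((180,161),.02),.03,.065,.03),('yellow',((237,173),.05),.01,.045,.03)):
    a=ray('top',px,z)
    for c in C:
        P=C[c][0];m=(np.hypot(*(P[:,:2]-a[:2]).T)<.045)&(P[:,2]>lo)&(P[:,2]<hi);print(n,c,m.sum(),[np.round(x,4) for x in circ(P[m,:2],R)] if m.sum()>20 else '')
        m=(np.hypot(*(P[:,:2]-a[:2]).T)<.05)&(P[:,2]>lo);q=P[m];t=q[q[:,2]>q[:,2].max()-.006];print('   top',t.max(0).round(4),((t.max(0)+t.min(0))/2).round(4))
E
```

```text
low pinpoint [0.657  0.2077 0.02  ]
  top 1537 zmed 0.0201 rect [0.6524 0.2112] [0.1105 0.1106] 9.0 circ [0.6524 0.2114] 0.0763
  scene 3252 zmed 0.0198 rect [0.6541 0.2118] [0.1108 0.1101] 9.1 circ [0.654  0.2119] 0.0767
mid pinpoint [ 0.6455 -0.2028  0.045 ]
  top 955 zmed 0.0453 rect [ 0.6466 -0.1986] [0.0974 0.089 ] 47.6 circ [ 0.6503 -0.2014] 0.0501
  scene 1175 zmed 0.0446 rect [ 0.6528 -0.1956] [0.0895 0.0985] 71.0 circ [ 0.6508 -0.1995] 0.0508
high pinpoint [ 0.4791 -0.1414  0.07  ]
  top 870 zmed 0.0703 rect [ 0.4795 -0.1461] [0.084  0.0841] 18.1 circ [ 0.4797 -0.1455] 0.0579
  scene 796 zmed 0.0694 rect [ 0.4806 -0.1446] [0.0853 0.0844] 17.9 circ [ 0.4806 -0.1442] 0.0572
mat pinpoint [0.4621 0.1367 0.006 ]
  top 2611 zmed 0.0063 rect [0.4634 0.1409] [0.1605 0.1559] 1.8 circ [0.4642 0.1384] 0.0841
  scene 3112 zmed 0.0059 rect [0.466  0.1308] [0.1301 0.1389] 54.7 circ [0.47   0.1417] 0.0768
tape pinpoint [ 0.4469 -0.0034  0.018 ]
  top 331 zmed 0.0184 rect [0.4729 0.0027] [0.1122 0.0625] 11.9 circ [ 0.474  -0.0047] 0.0573
  scene 334 zmed 0.0175 rect [ 0.4737 -0.0071] [0.062
[... 762 characters left out ...]
.1845]
jar top 134 [array([ 0.4746, -0.1439]), np.float64(0.0003)]
   top [ 0.4819 -0.1352  0.1628] [ 0.4746 -0.1431  0.1602]
jar scene 539 [array([ 0.4742, -0.1433]), np.float64(0.0009)]
   top [ 0.483  -0.1345  0.1621] [ 0.4751 -0.1418  0.1593]
pot top 327 [array([0.6491, 0.204 ]), np.float64(0.0036)]
   top [0.6808 0.2341 0.0773] [0.6512 0.2055 0.0744]
pot scene 550 [array([0.6561, 0.2073]), np.float64(0.0028)]
   top [0.6832 0.2362 0.0747] [0.6538 0.2067 0.0718]
yellow top 249 [array([0.6295, 0.085 ]), np.float64(0.0039)]
   top [0.6621 0.1148 0.057 ] [0.6328 0.086  0.0541]
yellow scene 556 [array([0.6357, 0.0881]), np.float64(0.0028)]
   top [0.6638 0.1159 0.0556] [0.6339 0.0864 0.0526]
```

```bash
python3 - <<'E'
from h import *
for c in('top','scene'):
    P=cloud(c,np.load(f'{c}0.npz')['d'])[0]
    for h in range(70,140,10):
        m=(np.hypot(P[:,0]-.652,P[:,1]+.2077)<.04)&(abs(P[:,2]-.045-h/1e3)<.005)
        if m.sum()>4: print(c,h,m.sum(),'maxr',np.percentile(np.hypot(P[m,0]-.652,P[m,1]+.2077),[50,90]).round(4))
    a=np.array([.464,.137]);im=np.load(f'{c}0.npz')['im'];Pc,u,v=cloud(c,np.load(f'{c}0.npz')['d'])
    m=(np.hypot(*(Pc[:,:2]-a).T)<.085)&(Pc[:,2]>.0035)&(Pc[:,2]<.009);bgr=im[v,u].astype(int);m&=(bgr[:,2]-bgr[:,0]>45)
    q=Pc[m,:2].astype(np.float32);print('mat',m.sum(),np.median(q,0),cv2.minEnclosingCircle(q))
E
python3 -m handwheel '[[[0,0,0.03,0,0,0],[0,0,0.03,0,0,0],[0.0179,0.0329,0,0,0,0],[0.0179,0.0329,0,0,0,0],[0.0179,0.0329,0,0,0,0],[0.0179,0.0329,0,0,0,0],[0.0179,0.0329,0,0,0,0],[0.0179,0.0329,0,0,0,0],[0.0179,0.0329,0,0,0,0],[0.0179,0.0329,0,0,0,0],[0.0179,0.0329,0,0,0,0],[0.0179,0.0329,0,0,0,0],[0.0179,0.0329,0,0,0,0],[0.0179,0.0329,0,0,0,0],[0.0179,0.0329,0,0,0,0],[0.0179,0.0329,0,0,0,0],[0.0179,0.0329,0,0,0,0],[0.0179,0.0329,0,0,0,0],[0.0179,0.0329,0,0,0,0],[0.0179,0.0329,0,0,0,0]]]' 1
```

```text
top 70 52 maxr [0.0249 0.0256]
top 80 48 maxr [0.025  0.0256]
top 90 123 maxr [0.0237 0.0253]
top 100 189 maxr [0.019  0.0219]
top 110 81 maxr [0.0134 0.016 ]
top 120 26 maxr [0.0124 0.013 ]
top 130 47 maxr [0.0119 0.0124]
mat 2708 [0.4593255  0.13304898] ((0.4603891968727112, 0.14455646276474), 0.0768485888838768)
scene 70 113 maxr [0.025  0.0262]
scene 80 113 maxr [0.025 0.026]
scene 90 199 maxr [0.0236 0.0255]
scene 100 211 maxr [0.0185 0.0213]
scene 110 102 maxr [0.0131 0.0153]
scene 120 65 maxr [0.0122 0.0132]
scene 130 83 maxr [0.0117 0.013 ]
mat 3339 [0.4642152  0.13541342] ((0.4551488757133484, 0.14189906418323517), 0.07519038021564484)
time: 2.67
tool_pos: [0.5452, 0.01, 0.252]
tool_rot: [0.0, 0.983, 0.181, 0.0]
contact_force: [0.9, -1.2, -0.0]
gripper_width: 1.001
grasp_force: 0.0
```

```bash
python3 -m handwheel '[[[0.0179,0.0327,0,0,0,0],[0.0179,0.0327,0,0,0,0],[0.0179,0.0327,0,0,0,0],[0.0179,0.0327,0,0,0,0],[0.0179,0.0327,0,0,0,0],[0.0179,0.0327,0,0,0,0],[0,0,-0.03,0,0,0],[0,0,-0.03,0,0,0],[0,0,-0.03,0,0,0],[0,0,-0.02,0,0,0],[0,0,0,0,0,0],[0,0,0,0,0,0]]]'
python3 - <<'E'
from h import *
im,d=grab_frame('wrist');cv2.imwrite('pics/w1.png',im);i=camera_info('wrist');s=state();print(s['tool_pos'])
P=cloud('wrist',d,i)[0]
m=(np.hypot(P[:,0]-.6525,P[:,1]-.206)<.045)&(abs(P[:,2]-.070)<.006);q=P[m,:2].astype(np.float32);print(m.sum(),np.median(P[m],0),cv2.minEnclosingCircle(q) if m.sum() else '')
print(circ(np.array([p for p in q if np.hypot(*(p-[.6525,.206]))>.024]),.0285))
E
```

```text
time: 3.67
tool_pos: [0.651, 0.2041, 0.1402]
tool_rot: [0.0, 0.984, 0.181, -0.002]
contact_force: [0.5, 0.2, 1.0]
gripper_width: 1.002
grasp_force: 0.0
[0.65244863 0.2044017  0.14268529]
1762 [0.65241262 0.20507255 0.07401143] ((0.6538889408111572, 0.20502091944217682), 0.02991979755461216)
(array([0.65415649, 0.20571746]), np.float64(0.0019328587834213922))
```

View pics/w1.png

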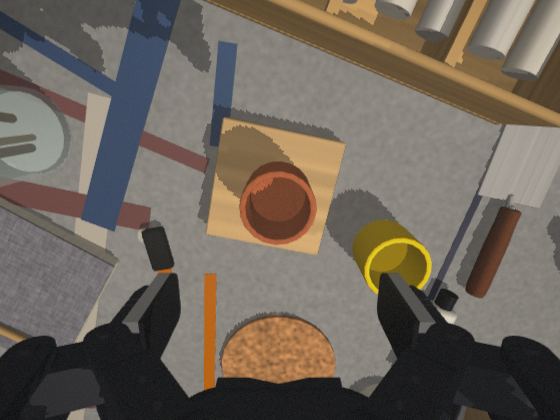

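The wrist view shows the pot on the board at (278,203), with the yellow decoy at (395,262), outside the right finger's path.

```bash
python3 -m handwheel '[[[0.001,0.001,-0.02,0,0,0],[0,0,-0.02,0,0,0],[0,0,-0.02,0,0,0],[0,0,-0.02,0,0,0],[0,0,-0.015,0,0,0],[0,0,-0.01,0,0,0],[0,0,0,0,0,0]]]'
python3 -m handwheel '[[[0,0,0,0,0,0],[0,0,0,0,0,0],[0,0,0,0,0,0],[0,0,0,0,0,0],[0,0,0,0,0,0],[0,0,0,0,0,0],[0,0,0,0,0,0],[0,0,0,0,0,0]]]' 0
```

```text
time: 4.3
tool_pos: [0.6523, 0.2051, 0.0354]
tool_rot: [0.0, 0.984, 0.181, -0.001]
contact_force: [-0.0, -0.7, -1.7]
gripper_width: 0.999
grasp_force: 0.0
time: 4.97
tool_pos: [0.653, 0.2053, 0.0368]
tool_rot: [-0.0, 0.983, 0.181, 0.0]
contact_force: [-0.1, -0.4, -0.3]
gripper_width: 0.004
grasp_force: 0.0
```

```bash
python3 - <<'E'
from h import *
for c in('scene','wrist'):
    im,d=grab_frame(c);cv2.imwrite(f'pics/{c}2.png',im)
a=cv2.imread('pics/scene2.png');b=cv2.imread('pics/wrist2.png')
cv2.imwrite('pics/both2.png',np.hstack([a[220:420,160:560],cv2.resize(b,(400,300))[:200]*1]) if 0 else np.vstack([a[200:420,150:560],cv2.resize(b,(410,308))]))
E
```

```text
(no output)
```

View pics/both2.png

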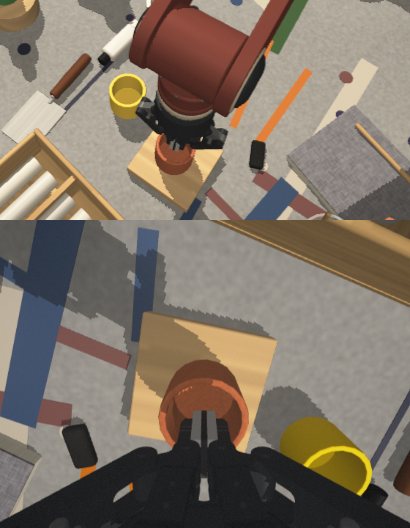

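The crops show the shut fingers at or in front of the pot rim (205,420), holding nothing. I'll measure where the pot is now.

```bash
python3 - <<'E'
from h import *
s=state();print(s['tool_pos'],s['gripper_width'],s['grasp_force'])
for c in('scene','top','wrist'):
    im,d=grab_frame(c);i=camera_info(c);P,u,v=cloud(c,d,i);b=im[v,u].astype(int)
    red=(b[:,2]>1.5*b[:,1])&(b[:,2]-b[:,0]>30)
    m=(np.hypot(P[:,0]-.6525,P[:,1]-.206)<.08)&(P[:,2]>.024)&(P[:,2]<.08)&red;q=P[m]
    print(c,m.sum(),q.min(0).round(4),q.max(0).round(4)); t=q[q[:,2]>q[:,2].max()-.006];print('  rim',(t.min(0)).round(4),t.max(0).round(4),circ(t[:,:2],.0285))
    g=(np.hypot(P[:,0]-.6525,P[:,1]-.206)<.05)&(P[:,2]>.024)&(P[:,2]<.12)&(b.max(1)<70);print('  dark',g.sum(),np.percentile(P[g],[2,50,98],axis=0).round(3).tolist() if g.sum() else '')
    print('  yellow',[ (r['box'],round(r['conf'],2)) for r in spot_in(c,'pot_center')])
E
```

```text
[0.65293125 0.20531191 0.03664792] -0.001723242122877124 0.0
scene 974 [0.6285 0.1771 0.024 ] [0.6833 0.2365 0.0749]
  rim [0.6388 0.1771 0.0689] [0.683  0.2363 0.0749] (array([0.65211424, 0.20619343]), np.float64(0.001655847882822686))
  dark 82 [[0.652, 0.194, 0.074], [0.663, 0.21, 0.1], [0.669, 0.224, 0.12]]
  yellow [([305.6, 332.0, 41.5, 44.5], 0.69), ([259.2, 275.4, 36.9, 39.6], 0.57)]
top 127 [0.6293 0.1756 0.0244] [0.6732 0.193  0.076 ]
  rim [0.6354 0.1757 0.0703] [0.6681 0.1828 0.076 ] (array([0.65545575, 0.1522101 ]), np.float64(0.002804064529183451))
  dark 0 
  yellow [([223.1, 160.3, 28.9, 30.7], 0.97), ([188.1, 152.2, 6.8, 22.2], 0.52)]
wrist 8623 [0.6258 0.1756 0.024 ] [0.6824 0.2346 0.0739]
  rim [0.6258 0.1756 0.0679] [0.6822 0.2346 0.0739] (array([0.65173739, 0.20462501]), np.float64(0.0019316214740946517))
  dark 2201 [[0.645, 0.192, 0.083], [0.662, 0.207, 0.106], [0.668, 0.222, 0.12]]
  yellow [([218.6, 188.4, 121.2, 119.3], 0.56)]
```

View pics/wrist2.png

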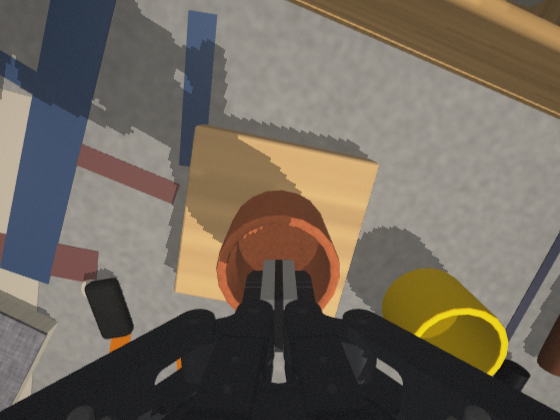

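The wrist view shows the shut fingertips at (278,265), within the pot's outline, and the pot unmoved. I need the tips' true height.

```bash
python3 - <<'E'
from h import *
im,d=grab_frame('wrist');i=camera_info('wrist');T=np.array(i['T']);s=state();print(s['tool_pos'],s['joint_pos'],T.round(3).tolist())
for r,c in((264,270),(264,287),(275,270),(275,287),(290,268),(290,288),(310,278),(330,278),(370,250)):
    z=d[r,c];p=T@np.array([(c-i['cx'])/i['fx']*z,-(r-i['cy'])/i['fy']*z,-z,1]);print(r,c,z.round(4),p[:3].round(4),im[r,c])
print('tcp proj',proj('wrist',s['tool_pos'],i))
E
```

```text
[0.6529785  0.20530048 0.03667043] [ 1.96011419e-01  3.19465525e-01  1.57928987e+00 -1.32808875e-05
  1.24291042e+00  1.40301662e+00] [[0.356, 0.894, 0.273, 0.722], [-0.935, 0.34, 0.104, 0.231], [0.0, -0.292, 0.956, 0.219], [0.0, 0.0, 0.0, 1.0]]
264 270 0.1474 [0.6613 0.2119 0.0842] [92 94 97]
264 287 0.147 [0.6641 0.205  0.0845] [92 93 99]
275 270 0.1366 [0.6618 0.2118 0.0953] [90 94 96]
275 287 0.1362 [0.6645 0.2055 0.0957] [88 93 95]
290 268 0.126 [0.6613 0.2121 0.1065] [91 94 96]
290 288 0.1251 [0.6644 0.2053 0.1074] [90 94 96]
310 278 0.1194 [0.6594 0.2074 0.1145] [43 41 43]
330 278 0.1221 [0.6516 0.2044 0.1143] [37 36 40]
370 250 0.078 [0.6666 0.217  0.1547] [25 25 24]
tcp proj [np.float64(277.52474277382083), np.float64(244.44786848896973)]
```

```bash
python3 -m handwheel '[[[0,0,0.025,0,0,0],[0,0,0.025,0,0,0],[0,0,0.025,0,0,0],[0,0,0.025,0,0,0],[0,0,0,0,0,0],[0,0,0,0,0,0],[0,0,0,0,0,0]]]'
python3 - <<'E'
from h import *
im,d=grab_frame('scene');s=state();t=s['tool_pos'];print(t)
P,u,v=cloud('scene',d)
for lo in np.arange(.08,.24,.008):
    m=(np.hypot(P[:,0]-t[0],P[:,1]-t[1])<.06)&(P[:,2]>=lo)&(P[:,2]<lo+.008)
    print(round(lo,3),m.sum(),np.median(P[m],0).round(3) if m.sum() else '',np.ptp(P[m][:,:2],axis=0).round(3) if m.sum() else '')
a,b=map(int,proj('scene',t));print(a,b);cv2.circle(im,(a,b),3,(255,0,255),-1)
cv2.imwrite('pics/s3.png',cv2.resize(im[b-130:b+90,a-130:a+130],None,fx=2.5,fy=2.5))
E
```

```text
time: 6.0
tool_pos: [0.6525, 0.2052, 0.1359]
tool_rot: [0.0, 0.984, 0.181, -0.001]
contact_force: [-0.4, 0.3, -0.9]
gripper_width: -0.001
grasp_force: 0.0
[0.65194708 0.20511172 0.13482022]
0.08 0  
0.088 0  
0.096 0  
0.104 0  
0.112 0  
0.12 0  
0.128 0  
0.136 0  
0.144 0  
0.152 0  
0.16 0  
0.168 0  
0.176 20 [0.662 0.21  0.182] [0.01  0.022]
0.184 50 [0.663 0.21  0.189] [0.016 0.024]
0.192 51 [0.662 0.212 0.196] [0.018 0.025]
0.2 39 [0.663 0.209 0.203] [0.011 0.025]
0.208 47 [0.661 0.207 0.213] [0.016 0.019]
0.216 87 [0.663 0.208 0.221] [0.04  0.056]
0.224 223 [0.658 0.223 0.229] [0.043 0.068]
0.232 161 [0.659 0.225 0.235] [0.04  0.084]
329 328
```

View pics/s3.png

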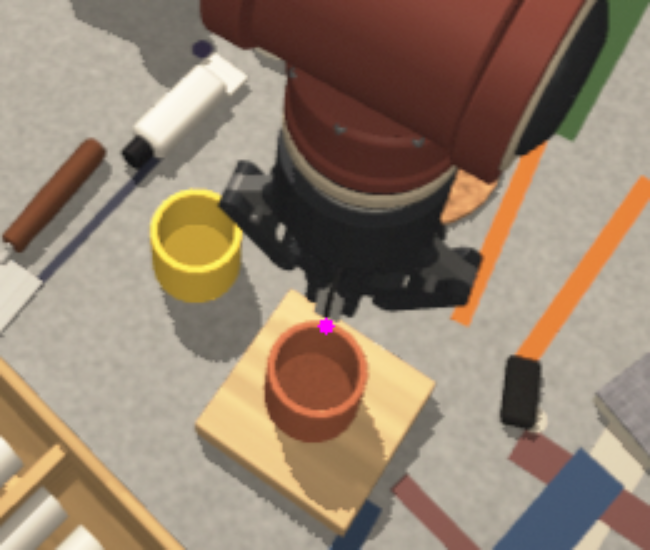

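The magenta dot, which is the reported TCP, lies about 43 mm below the real fingertips. Depth gives tips at z≈0.178 against a reported 0.135. I'll allow for that offset in z, so picks go about 43 mm lower in the reported frame.

```bash
python3 -m handwheel '[[[0,0,0,0,0,0],[0,0,0,0,0,0],[0,0,0,0,0,0],[0,0,0,0,0,0],[0,0,0,0,0,0],[0,0,0,0,0,0],[0,0,-0.02,0,0,0],[0,0,-0.02,0,0,0],[0,0,-0.02,0,0,0],[0,0,-0.02,0,0,0],[0,0,-0.02,0,0,0],[0,0,-0.015,0,0,0],[0,0,-0.01,0,0,0],[0,0,-0.01,0,0,0],[0,0,-0.01,0,0,0],[0,0,0,0,0,0],[0,0,0,0,0,0]]]' 1
python3 -m handwheel '[[[0,0,0,0,0,0],[0,0,0,0,0,0],[0,0,0,0,0,0],[0,0,0,0,0,0],[0,0,0,0,0,0],[0,0,0,0,0,0],[0,0,0,0,0,0],[0,0,0,0,0,0]]]' 0
```

```text
time: 7.47
tool_pos: [0.6529, 0.2053, -0.0085]
tool_rot: [0.0, 0.984, 0.181, -0.0]
contact_force: [-0.5, -0.1, 0.1]
gripper_width: 1.003
grasp_force: 0.0
time: 8.13
tool_pos: [0.6544, 0.2057, -0.0064]
tool_rot: [-0.0, 0.984, 0.181, 0.002]
contact_force: [-0.3, 0.5, 5.6]
gripper_width: 0.696
grasp_force: 65.3
```

```bash
python3 -m handwheel '[[[0,0,0.01,0,0,0],[0,0,0.02,0,0,0],[0,0,0.025,0,0,0],[0,0,0.025,0,0,0],[-0.004,-0.001,0.02,0,0,0],[-0.012,-0.004,0,0,0,0],[-0.02,-0.007,0,0,0,0],[-0.025,-0.009,0,0,0,0],[-0.025,-0.009,0,0,0,0],[-0.025,-0.009,0,0,0,0],[-0.025,-0.009,0,0,0,0],[-0.0225,-0.0085,0,0,0,0],[-0.018,-0.007,0,0,0,0],[-0.01,-0.004,-0.01,0,0,0],[-0.005,-0.001,-0.02,0,0,0],[0,0,-0.025,0,0,0],[0,0,-0.02,0,0,0],[0,0,-0.02,0,0,0],[0,0,0,0,0,0],[0,0,0,0,0,0]]]'
```

```text
time: 9.8
tool_pos: [0.4594, 0.1365, -0.0047]
tool_rot: [-0.0, 0.983, 0.181, -0.002]
contact_force: [0.4, -0.0, -1.1]
gripper_width: 0.695
grasp_force: 65.7
```

```bash
python3 - <<'E'
from h import *
for c in('scene','wrist'):
    im,d=grab_frame(c);i=camera_info(c);P,u,v=cloud(c,d,i);b=im[v,u].astype(int);t=state()['tool_pos']
    red=(b[:,2]>1.9*b[:,1])&(b[:,2]-b[:,0]>30)
    m=(np.hypot(P[:,0]-t[0],P[:,1]-t[1])<.045)&(P[:,2]>.012)&(P[:,2]<.11)&red;q=P[m]
    print(c,t.round(4),m.sum(),np.percentile(q,[1,99],axis=0).round(4).tolist())
    cv2.imwrite(f'pics/{c}4.png',im)
E
```

```text
Traceback (most recent call last):
IndexError: index -1 is out of bounds for axis 0 with size 0
```

```bash
python3 -m handwheel '[[[0.001,0,-0.008,0,0,0],[0,0,-0.006,0,0,0],[0,0,-0.002,0,0,0],[0,0,-0.001,0,0,0],[0,0,0,0,0,0],[0,0,0,0,0,0]]]'
python3 -m handwheel '[[[0,0,-0.001,0,0,0],[0,0,-0.001,0,0,0],[0,0,0,0,0,0]]]'
```

```text
time: 10.35
tool_pos: [0.4628, 0.1369, -0.0201]
tool_rot: [-0.0, 0.984, 0.181, 0.0]
contact_force: [-0.3, -0.1, -2.8]
gripper_width: 0.695
grasp_force: 65.7
time: 10.6
tool_pos: [0.4629, 0.1369, -0.0205]
tool_rot: [0.0, 0.983, 0.181, -0.0]
contact_force: [-6.2, -1.5, 10.4]
gripper_width: 0.695
grasp_force: 66.8
```

```bash
python3 -m handwheel '[[[0,0,0.001,0,0,0],[0,0,0,0,0,0],[0,0,0,0,0,0],[0,0,0,0,0,0],[0,0,0,0,0,0],[0,0,0,0,0,0],[0,0,0.02,0,0,0],[0,0,0.03,0,0,0],[0,0,0.035,0,0,0],[0,0,0.035,0,0,0],[0,0,0.035,0,0,0],[0,0,0.035,0,0,0],[0,0,0.035,0,0,0],[0,0,0,0,0,0]]]' 1
python3 - <<'E'
from h import *
for c in('scene','wrist'):
    im,d=grab_frame(c);i=camera_info(c);P,u,v=cloud(c,d,i);b=im[v,u].astype(int)
    m=(np.hypot(P[:,0]-.463,P[:,1]-.137)<.06)&(P[:,2]>.05)&(P[:,2]<.065)
    q=P[m];print(c,m.sum(),q.min(0).round(4),q.max(0).round(4),cv2.minEnclosingCircle(q[:,:2].astype(np.float32)))
    cv2.imwrite(f'pics/{c}5.png',im)
E
```

```text
time: 11.77
tool_pos: [0.4668, 0.1374, 0.2128]
tool_rot: [0.0, 0.983, 0.181, 0.007]
contact_force: [0.7, -0.1, 1.6]
gripper_width: 1.001
grasp_force: 0.0
scene 377 [0.4327 0.1082 0.05  ] [0.493  0.1672 0.062 ] ((0.46247369050979614, 0.1381734013557434), 0.030734648928046227)
wrist 881 [0.4293 0.1054 0.05  ] [0.4883 0.1648 0.0578] ((0.4584406316280365, 0.13519135117530823), 0.03007553331553936)
```

View pics/scene5.png

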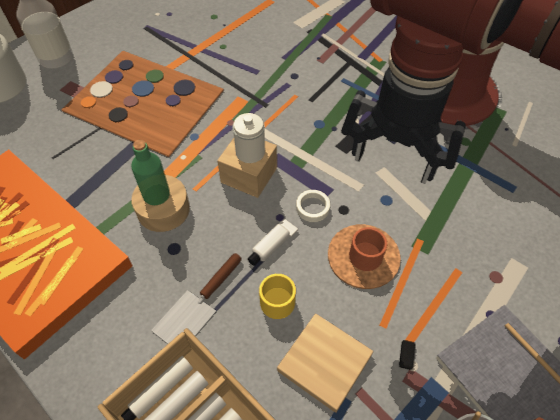

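The scene view shows the pot upright on the mat at (368,250), with the tape and tube untouched and the board empty. Next is the bottle, gripped by its neck.

```bash
python3 -m handwheel '[[[0.008,-0.0137,0,0,0,0],[0.0157,-0.0287,0,0,0,0],[0.0157,-0.0287,0,0,0,0],[0.0157,-0.0287,0,0,0,0],[0.0157,-0.0287,0,0,0,0],[0.0157,-0.0287,0,0,0,0],[0.0157,-0.0287,0,0,0,0],[0.0157,-0.0287,0,0,0,0],[0.0157,-0.0287,0,0,0,0],[0.0157,-0.0287,0,0,0,0],[0.0157,-0.0287,0,0,0,0],[0.0157,-0.0287,0,0,0,0],[0.008,-0.0153,0,0,0,0],[0,0,0,0,0,0],[0,0,0,0,0,0],[0,0,0,0,0,0]]]'
python3 - <<'E'
from h import *
im,d=grab_frame('wrist');i=camera_info('wrist');P,u,v=cloud('wrist',d,i);print(state()['tool_pos'])
for lo,hi in((.178,.192),(.165,.178),(.06,.13)):
    m=(np.hypot(P[:,0]-.652,P[:,1]+.2077)<.035)&(P[:,2]>lo)&(P[:,2]<hi);q=P[m]
    print(m.sum(),q.min(0).round(4),q.max(0).round(4),circ(q[:,:2],.012 if lo>.1 else .025))
E
```

```text
time: 13.2
tool_pos: [0.6502, -0.2069, 0.2017]
tool_rot: [-0.001, 0.983, 0.181, -0.001]
contact_force: [-0.4, 0.4, 0.2]
gripper_width: 0.999
grasp_force: 0.0
[ 0.65037671 -0.20662126  0.20235215]
1026 [ 0.6408 -0.2204  0.1781] [ 0.6634 -0.1969  0.1876] (array([ 0.64724553, -0.21036132]), np.float64(0.004784228059382703))
186 [ 0.6494 -0.2187  0.1651] [ 0.6636 -0.1968  0.178 ] (array([ 0.65117185, -0.20872005]), np.float64(0.00015878535834297939))
647 [ 0.6482 -0.2253  0.0602] [ 0.6766 -0.184   0.13  ] (array([ 0.65103365, -0.20893446]), np.float64(0.0001484291046442876))
```

```bash
python3 -m handwheel '[[[0.001,-0.0015,-0.01,0,0,0],[0,0,-0.02,0,0,0],[0,0,-0.02,0,0,0],[0,0,-0.02,0,0,0],[0,0,-0.017,0,0,0],[0,0,-0.01,0,0,0],[0,0,0,0,0,0],[0,0,0,0,0,0]]]'
python3 -m handwheel '[[[0,0,0,0,0,0],[0,0,0,0,0,0],[0,0,0,0,0,0],[0,0,0,0,0,0],[0,0,0,0,0,0],[0,0,0,0,0,0],[0,0,0,0,0,0],[0,0,0,0,0,0],[0,0,0,0,0,0],[0,0,0,0,0,0]]]' 0
```

```text
time: 13.92
tool_pos: [0.6518, -0.2087, 0.1062]
tool_rot: [-0.0, 0.983, 0.181, -0.0]
contact_force: [-0.4, 0.1, 0.2]
gripper_width: 1.001
grasp_force: 0.0
time: 14.75
tool_pos: [0.653, -0.2094, 0.1086]
tool_rot: [0.0, 0.984, 0.181, 0.001]
contact_force: [-1.5, 2.5, 5.5]
gripper_width: 0.323
grasp_force: 51.3
```

```bash
python3 -m handwheel '[[[0,0,0.005,0,0,0],[0,0,0.01,0,0,0],[0,0,0.015,0,0,0],[0,0,0.02,0,0,0],[0,0.005,0.015,0,0,0],[0,0.01,0,0,0,0],[0,0.016,0,0,0,0],[0,0.022,0,0,0,0],[0,0.027,0,0,0,0],[0,0.03,0,0,0,0],[0,0.03,0,0,0,0],[0,0.03,0,0,0,0],[0,0.03,0,0,0,0],[0,0.03,0,0,0,0],[0,0.03,0,0,0,0],[0,0.03,0,0,0,0],[0,0.03,0,0,0,0],[0,0.027,0,0,0,0],[0,0.022,0,0,0,0],[0,0.016,0,0,0,0]]]'
python3 -m handwheel '[[[0,0.014,0,0,0,0],[0,0.01,0,0,0,0],[0.001,0.0075,0,0,0,0],[0,0.004,0,0,0,0],[0,0,0,0,0,0],[0,0,0,0,0,0],[0,0,0,0,0,0]]]'
cat > see.py <<'E'
from h import *
import sys
x,y,lo,hi,R=map(float,sys.argv[1:6])
print(state()['tool_pos'],state()['tool_rot'])
for c in('scene','top','wrist'):
    im,d=grab_frame(c);i=camera_info(c);P,u,v=cloud(c,d,i);cv2.imwrite(f'pics/{c}_{sys.argv[6]}.png',im)
    n=(np.hypot(P[:,0]-x,P[:,1]-y)<R+.018)&(P[:,2]>lo)&(P[:,2]<hi)
    if n.sum()<30: print(c,n.sum());continue
    for a,b in((lo,(lo+hi)/2),((lo+hi)/2,hi)):
        m=n&(P[:,2]>a)&(P[:,2]<b)
        if m.sum()>20: f=circ(P[m,:2],R);print(c,round(a,3),m.sum(),f[0].round(4),f[1].round(4))
    k=(np.hypot(P[:,0]-x,P[:,1]-y)<R+.018)&(P[:,2]<hi+.03);print('  zpct',np.percentile(P[k][:,2],[2,50,98]).round(3))
E
python3 see.py .6533 .2115 .10 .18 .025 6
```

```text
time: 16.42
tool_pos: [0.6501, 0.1792, 0.1698]
tool_rot: [-0.0, 0.983, 0.182, -0.001]
contact_force: [0.5, -0.2, -2.3]
gripper_width: 0.306
grasp_force: 49.5
time: 17.0
tool_pos: [0.6534, 0.2102, 0.1717]
tool_rot: [0.0, 0.984, 0.18, 0.0]
contact_force: [-0.3, 0.1, -2.1]
gripper_width: 0.309
grasp_force: 49.5
[0.65340357 0.21022581 0.17174744] [1.58971524e-04 9.83600755e-01 1.80359444e-01 5.12768316e-06]
scene 0.1 271 [0.655  0.2123] 0.0004
scene 0.14 420 [0.6543 0.2116] 0.0005
  zpct [0.018 0.022 0.207]
top 0.1 117 [0.6549 0.2122] 0.0005
top 0.14 111 [0.6541 0.2116] 0.0005
  zpct [0.017 0.021 0.202]
wrist 0.1 583 [0.6539 0.2109] 0.0003
wrist 0.14 1254 [0.6532 0.2102] 0.0003
  zpct [0.019 0.155 0.209]
```

```bash
python3 - <<'E'
from h import *
im=cv2.imread('pics/scene_6.png');im,d=grab_frame('scene');P,u,v=cloud('scene',d)
m=(np.hypot(P[:,0]-.6547,P[:,1]-.212)<.028)&(P[:,2]>.03)&(P[:,2]<.2)
print(np.percentile(P[m][:,2],[0,.5,1,2,5]).round(4))
E
python3 -m handwheel '[[[-0.001,0,-0.01,0,0,0],[0,0,-0.02,0,0,0],[0,0,-0.02,0,0,0],[0,0,-0.015,0,0,0],[0,0,-0.008,0,0,0],[0,0,-0.004,0,0,0],[0,0,0,0,0,0],[0,0,0,0,0,0]]]'
```

```text
[0.1082 0.1101 0.1107 0.1119 0.1154]
time: 17.87
tool_pos: [0.6527, 0.2112, 0.0954]
tool_rot: [-0.0, 0.984, 0.181, 0.001]
contact_force: [-0.1, -1.1, -1.8]
gripper_width: 0.311
grasp_force: 49.6
```

```bash
python3 -m handwheel '[[[0,0,-0.005,0,0,0],[0,0,-0.003,0,0,0],[0,0,-0.002,0,0,0],[0,0,-0.001,0,0,0],[0,0,0,0,0,0],[0,0,0,0,0,0]]]'
python3 -m handwheel '[[[0,0,-0.001,0,0,0],[0,0,-0.001,0,0,0],[0,0,0,0,0,0]]]'
```

```text
time: 18.37
tool_pos: [0.6529, 0.2114, 0.0849]
tool_rot: [-0.0, 0.983, 0.181, 0.001]
contact_force: [-0.3, 1.0, 2.7]
gripper_width: 0.311
grasp_force: 51.2
time: 18.62
tool_pos: [0.6541, 0.2119, 0.0846]
tool_rot: [-0.0, 0.983, 0.181, 0.003]
contact_force: [-0.6, 1.4, 6.7]
gripper_width: 0.313
grasp_force: 53.0
```

Contact with the board, so I release, rise slowly and check.

```bash
python3 -m handwheel '[[[0,0,0.001,0,0,0],[0,0,0,0,0,0],[0,0,0,0,0,0],[0,0,0,0,0,0],[0,0,0,0,0,0],[0,0,0,0,0,0],[0,0,0,0,0,0],[0,0,0.01,0,0,0],[0,0,0.025,0,0,0],[0,0,0.035,0,0,0],[0,0,0.035,0,0,0],[0,0,0.035,0,0,0],[0,0,0,0,0,0]]]' 1
python3 see.py .6533 .2115 .03 .105 .025 7
```

```text
time: 19.7
tool_pos: [0.6564, 0.2121, 0.2346]
tool_rot: [-0.0, 0.983, 0.181, 0.008]
contact_force: [0.6, -0.1, 1.8]
gripper_width: 1.001
grasp_force: 0.0
[0.65644663 0.21209777 0.23456189] [-1.80636330e-04  9.83458717e-01  1.80947626e-01  8.17777782e-03]
scene 0.03 240 [0.6543 0.2137] 0.0003
scene 0.068 275 [0.6544 0.2136] 0.0004
  zpct [0.018 0.036 0.129]
top 0.03 147 [0.654  0.2135] 0.0005
top 0.068 167 [0.654  0.2136] 0.0005
  zpct [0.017 0.033 0.129]
wrist 0.03 177 [0.6511 0.2114] 0.0001
wrist 0.068 243 [0.6944 0.2272] 0.006
  zpct [0.016 0.019 0.127]
```

```bash
python3 -m handwheel '[[[-0.0072,-0.015,0,0,0,0],[-0.015,-0.0296,0,0,0,0],[-0.015,-0.0296,0,0,0,0],[-0.015,-0.0296,0,0,0,0],[-0.015,-0.0296,0,0,0,0],[-0.015,-0.0296,0,0,0,0],[-0.015,-0.0296,0,0,0,0],[-0.015,-0.0296,0,0,0,0],[-0.015,-0.0296,0,0,0,0],[-0.015,-0.0296,0,0,0,0],[-0.015,-0.0296,0,0,0,0],[-0.015,-0.0296,-0.01,0,0,0],[-0.0072,-0.015,-0.02,0,0,0],[0,0,-0.02,0,0,0],[0,0,0,0,0,0],[0,0,0,0,0,0],[0,0,0,0,0,0]]]'
python3 see.py .4744 -.1437 .08 .135 .028 8
```

```text
time: 21.27
tool_pos: [0.4728, -0.144, 0.1727]
tool_rot: [-0.0, 0.983, 0.181, -0.0]
contact_force: [-0.5, -0.0, 1.2]
gripper_width: 0.998
grasp_force: 0.0
[ 0.47280695 -0.1440197   0.17267163] [-2.97614834e-04  9.83442444e-01  1.81220242e-01 -3.07411088e-04]
scene 0.08 290 [ 0.4744 -0.1432] 0.0009
scene 0.108 314 [ 0.4743 -0.1433] 0.0008
  zpct [0.001 0.09  0.158]
top 0.08 30 [ 0.4747 -0.1438] 0.0002
top 0.108 25 [ 0.4747 -0.1436] 0.0003
  zpct [-0.     0.074  0.151]
wrist 0.08 344 [ 0.4736 -0.145 ] 0.0002
wrist 0.108 370 [ 0.5221 -0.126 ] 0.0058
  zpct [0.068 0.14  0.16 ]
```

View pics/wrist_8.png

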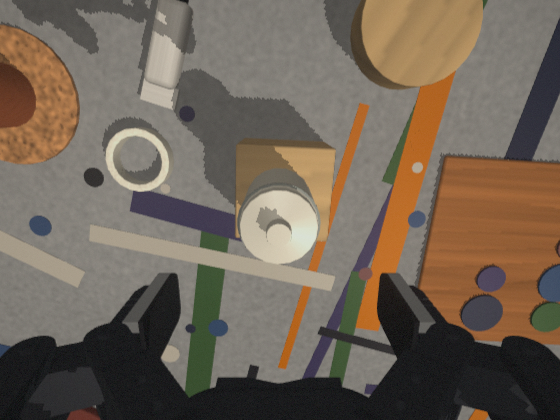

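The wrist view shows the jar on the block at (279,225), centred between the fingers with free space around it.

```bash
python3 -m handwheel '[[[0.0015,0,-0.015,0,0,0],[0,0,-0.025,0,0,0],[0,0,-0.025,0,0,0],[0,0,-0.025,0,0,0],[0,0,-0.015,0,0,0],[0,0,-0.01,0,0,0],[0,0,0,0,0,0],[0,0,0,0,0,0]]]'
python3 -m handwheel '[[[0,0,0,0,0,0],[0,0,0,0,0,0],[0,0,0,0,0,0],[0,0,0,0,0,0],[0,0,0,0,0,0],[0,0,0,0,0,0],[0,0,0,0,0,0],[0,0,0,0,0,0]]]' 0
```

```text
time: 22.08
tool_pos: [0.4748, -0.1444, 0.0584]
tool_rot: [0.0, 0.983, 0.181, 0.0]
contact_force: [0.5, -0.2, -0.2]
gripper_width: 1.004
grasp_force: 0.0
time: 22.75
tool_pos: [0.4759, -0.1452, 0.0599]
tool_rot: [0.001, 0.984, 0.181, 0.002]
contact_force: [0.7, -0.0, 5.9]
gripper_width: 0.641
grasp_force: 64.0
```

```bash
python3 -m handwheel '[[[0,0,0.005,0,0,0],[0,0,0.015,0,0,0],[0,0,0.02,0,0,0],[0.004,-0.0013,0.02,0,0,0],[0.012,-0.004,0,0,0,0],[0.02,-0.006,0,0,0,0],[0.025,-0.008,0,0,0,0],[0.025,-0.008,0,0,0,0],[0.025,-0.008,0,0,0,0],[0.025,-0.008,0,0,0,0],[0.02,-0.0065,0,0,0,0],[0.012,-0.004,0,0,0,0],[0.008,-0.002,0,0,0,0],[0,0,-0.01,0,0,0],[0,0,-0.02,0,0,0],[0,0,-0.02,0,0,0],[0,0,-0.015,0,0,0],[0,0,0,0,0,0],[0,0,0,0,0,0]]]'
python3 see.py .6507 -.2003 .067 .11 .028 9
```

```text
time: 24.33
tool_pos: [0.6485, -0.1995, 0.0508]
tool_rot: [-0.001, 0.983, 0.181, -0.002]
contact_force: [0.5, -0.1, -0.3]
gripper_width: 0.638
grasp_force: 63.7
[ 0.64852677 -0.1995372   0.0508242 ] [-0.00104213  0.98349804  0.1809088  -0.00158791]
scene 0.067 210 [ 0.648  -0.1991] 0.0008
scene 0.088 232 [ 0.6472 -0.198 ] 0.0042
  zpct [0.042 0.074 0.139]
top 0
wrist 0.067 1084 [ 0.6498 -0.2017] 0.0002
wrist 0.088 2095 [ 0.65   -0.2016] 0.0032
  zpct [0.045 0.101 0.139]
```

```bash
python3 -m handwheel '[[[0.0015,0,-0.006,0,0,0],[0,0,-0.004,0,0,0],[0,0,-0.003,0,0,0],[0,0,-0.001,0,0,0],[0,0,0,0,0,0],[0,0,0,0,0,0]]]'
python3 -m handwheel '[[[0,0,-0.001,0,0,0],[0,0,-0.001,0,0,0],[0,0,0,0,0,0]]]'
```

```text
time: 24.98
tool_pos: [0.6517, -0.2002, 0.0385]
tool_rot: [-0.0, 0.984, 0.181, -0.0]
contact_force: [-0.3, -0.1, -1.5]
gripper_width: 0.637
grasp_force: 63.7
time: 25.23
tool_pos: [0.6518, -0.2002, 0.0366]
tool_rot: [-0.0, 0.983, 0.181, -0.0]
contact_force: [-0.1, -0.6, -2.7]
gripper_width: 0.64
grasp_force: 63.7
```

```bash
python3 -m handwheel '[[[0,0,-0.001,0,0,0],[0,0,0,0,0,0],[0,0,-0.001,0,0,0],[0,0,0,0,0,0]]]'
```

```text
time: 25.57
tool_pos: [0.6519, -0.2004, 0.035]
tool_rot: [0.0, 0.984, 0.181, 0.0]
contact_force: [-1.2, -0.0, -0.3]
gripper_width: 0.64
grasp_force: 63.8
```

```bash
python3 -m handwheel '[[[0,0,-0.001,0,0,0],[0,0,0,0,0,0],[0,0,0,0,0,0]]]'
```

```text
time: 25.82
tool_pos: [0.652, -0.2003, 0.035]
tool_rot: [0.0, 0.983, 0.181, 0.0]
contact_force: [-3.5, 1.2, 5.7]
gripper_width: 0.635
grasp_force: 64.3
```

```bash
python3 -m handwheel '[[[0,0,0,0,0,0],[0,0,0,0,0,0],[0,0,0,0,0,0],[0,0,0,0,0,0],[0,0,0,0,0,0],[0,0,0,0,0,0],[0,0,0.01,0,0,0],[0,0,0.025,0,0,0],[0,0,0.035,0,0,0],[0,0,0.035,0,0,0],[0,0,0.035,0,0,0],[0,0,0.03,0,0,0],[0,0,0,0,0,0],[0,0,0,0,0,0]]]' 1
python3 see.py .6515 -.2003 .055 .11 .028 10
python3 - <<'E'
from h import *
for c in('scene','top'):
    im,d=grab_frame(c);P,u,v=cloud(c,d)
    m=(np.hypot(P[:,0]-.463,P[:,1]-.137)<.06)&(P[:,2]>.05)&(P[:,2]<.065);q=P[m]
    print('pot',c,m.sum(),cv2.minEnclosingCircle(q[:,:2].astype(np.float32)))
    for n,x,y,z in(('drum',.6507,-.2,.045),('block',.48,-.145,.07)):
        m=(np.hypot(P[:,0]-x,P[:,1]-y)<.065)&(abs(P[:,2]-z)<.004);q=P[m,:2].astype(np.float32);print(n,m.sum(),cv2.minEnclosingCircle(q),cv2.minAreaRect(q))
E
```

```text
time: 26.98
tool_pos: [0.6536, -0.201, 0.2085]
tool_rot: [0.002, 0.983, 0.181, 0.003]
contact_force: [-0.0, 0.4, -0.6]
gripper_width: 1.002
grasp_force: 0.0
[ 0.65355833 -0.20100162  0.20847207] [0.00201796 0.98349291 0.18091003 0.00303081]
scene 0.055 297 [ 0.6515 -0.2001] 0.0009
scene 0.083 312 [ 0.6514 -0.2001] 0.0008
  zpct [0.042 0.079 0.134]
top 0
wrist 0.055 203 [ 0.6498 -0.2014] 0.0001
wrist 0.083 241 [ 0.6498 -0.2014] 0.0004
  zpct [0.043 0.111 0.134]
pot scene 377 ((0.46298694610595703, 0.13686811923980713), 0.030949536710977554)
drum 1034 ((0.6512885093688965, -0.19977617263793945), 0.050414275377988815) ((0.6534766554832458, -0.19474197924137115), (0.08863939344882965, 0.09876781702041626), 69.76204681396484)
block 1574 ((0.4803450107574463, -0.14486312866210938), 0.057656485587358475) ((0.48034390807151794, -0.14445406198501587), (0.0866813212633133, 0.0848802700638771), 18.91361427307129)
pot top 253 ((0.4610401391983032, 0.13601039350032806), 0.02978101558983326)
drum 246 ((0.663831353187561, -0.17366763949394226), 0.0382978729903698) ((0.667466938495636, -0.1661340296268463), (0.019292250275611877, 0.07635737210512161), 64.23873138427734)
block 15 ((0.5023642182350159, -0.09869171679019928), 0.005412887781858444) ((0.5032522082328796, -0.09669460356235504), (0.00516602024435997, 0.010610198602080345), 66.03006744384766)
```

The jar is centred on the drum and upright. Now the pot goes from the mat to the block.

```bash
python3 -m handwheel '[[[-0.0081,0.0144,0,0,0,0],[-0.0158,0.028,0,0,0,0],[-0.0158,0.028,0,0,0,0],[-0.0158,0.028,0,0,0,0],[-0.0158,0.028,0,0,0,0],[-0.0158,0.028,0,0,0,0],[-0.0158,0.028,0,0,0,0],[-0.0158,0.028,0,0,0,0],[-0.0158,0.028,0,0,0,0],[-0.0158,0.028,0,0,0,0],[-0.0158,0.028,0,0,0,0],[-0.0158,0.028,0,0,0,0],[-0.0081,0.0144,-0.01,0,0,0],[0,0,-0.03,0,0,0],[0,0,-0.035,0,0,0],[0,0,-0.02,0,0,0],[0,0,0,0,0,0],[0,0,0,0,0,0]]]'
```

```text
time: 28.73
tool_pos: [0.4602, 0.1363, 0.1068]
tool_rot: [-0.0, 0.983, 0.181, -0.002]
contact_force: [-0.8, -0.4, 0.9]
gripper_width: 1.003
grasp_force: 0.0
```

```bash
python3 -m handwheel '[[[0.001,0,-0.015,0,0,0],[0,0,-0.025,0,0,0],[0,0,-0.025,0,0,0],[0,0,-0.025,0,0,0],[0,0,-0.018,0,0,0],[0,0,-0.011,0,0,0],[0,0,-0.005,0,0,0],[0,0,0,0,0,0],[0,0,0,0,0,0]]]'
python3 -m handwheel '[[[0,0,0,0,0,0],[0,0,0,0,0,0],[0,0,0,0,0,0],[0,0,0,0,0,0],[0,0,0,0,0,0],[0,0,0,0,0,0],[0,0,0,0,0,0],[0,0,0,0,0,0]]]' 0
```

```text
time: 29.48
tool_pos: [0.4642, 0.1367, -0.0138]
tool_rot: [0.0, 0.984, 0.181, 0.001]
contact_force: [-0.2, 0.7, -0.7]
gripper_width: 1.003
grasp_force: 0.0
time: 30.15
tool_pos: [0.4645, 0.1369, -0.0132]
tool_rot: [-0.0, 0.983, 0.181, 0.002]
contact_force: [-0.7, 0.1, 5.7]
gripper_width: 0.698
grasp_force: 65.0
```

```bash
python3 -m handwheel '[[[0,0,0.01,0,0,0],[0,0,0.02,0,0,0],[0,0,0.03,0,0,0],[0,0,0.03,0,0,0],[0,0,0.03,0,0,0],[0.0012,-0.01,0,0,0,0],[0.0012,-0.018,0,0,0,0],[0.0012,-0.025,0,0,0,0],[0.0012,-0.025,0,0,0,0],[0.0012,-0.025,0,0,0,0],[0.0012,-0.025,0,0,0,0],[0.0012,-0.025,0,0,0,0],[0.0012,-0.025,0,0,0,0],[0.0012,-0.025,0,0,0,0],[0.0012,-0.025,0,0,0,0],[0.0012,-0.025,0,0,0,0],[0.0012,-0.016,0,0,0,0],[0.0012,-0.009,0,0,0,0],[0.0012,-0.004,0,0,0,0],[0,0,0,0,0,0]]]'
python3 -m handwheel '[[[0,0,-0.01,0,0,0],[0,0,-0.015,0,0,0],[0,0,-0.01,0,0,0],[0,0,-0.005,0,0,0],[0,0,0,0,0,0],[0,0,0,0,0,0],[0,0,0,0,0,0]]]'
python3 see.py .48 -.145 .088 .125 .03 11
```

```text
time: 31.82
tool_pos: [0.4793, -0.1457, 0.1043]
tool_rot: [-0.0, 0.984, 0.18, -0.0]
contact_force: [-0.7, -0.1, -3.1]
gripper_width: 0.692
grasp_force: 65.3
time: 32.4
tool_pos: [0.4801, -0.1454, 0.0653]
tool_rot: [0.0, 0.983, 0.181, 0.0]
contact_force: [-0.9, -0.4, -1.9]
gripper_width: 0.692
grasp_force: 65.3
[ 0.48011061 -0.14542764  0.06530717] [2.92253512e-04 9.83461494e-01 1.81116559e-01 4.42078514e-04]
scene 0.088 366 [ 0.4795 -0.1425] 0.0035
scene 0.106 404 [ 0.478  -0.1414] 0.004
  zpct [-0.001  0.071  0.147]
top 0.088 63 [ 0.4315 -0.1477] 0.006
top 0.106 31 [ 0.4783 -0.1459] 0.0014
  zpct [0.04  0.072 0.139]
wrist 0.088 6559 [ 0.4862 -0.144 ] 0.0085
wrist 0.106 5790 [ 0.4822 -0.1455] 0.0036
  zpct [0.012 0.112 0.149]
```

View pics/scene_11.png

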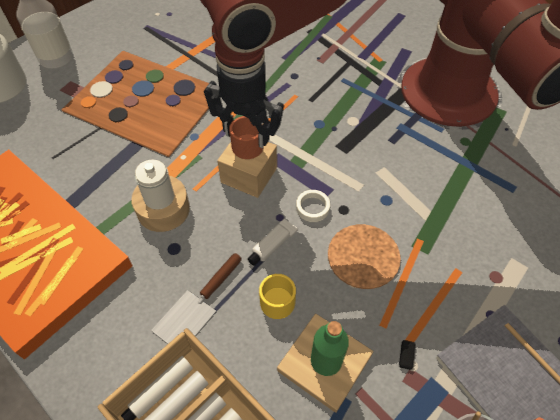

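The scene view shows the pot held just above the block (247,140), the jar on the drum (153,187), the bottle on the board (330,345) and the mat empty.

```bash
python3 -m handwheel '[[[0,0,-0.006,0,0,0],[0,0,-0.004,0,0,0],[0,0,-0.002,0,0,0],[0,0,-0.001,0,0,0],[0,0,0,0,0,0],[0,0,0,0,0,0]]]'
python3 -m handwheel '[[[0,0,-0.001,0,0,0],[0,0,-0.001,0,0,0],[0,0,0,0,0,0]]]'
```

```text
time: 33.05
tool_pos: [0.4796, -0.1455, 0.0516]
tool_rot: [-0.0, 0.984, 0.181, -0.0]
contact_force: [0.7, 0.6, -3.0]
gripper_width: 0.693
grasp_force: 65.3
time: 33.3
tool_pos: [0.4799, -0.1457, 0.0508]
tool_rot: [0.0, 0.983, 0.181, 0.0]
contact_force: [-3.3, 1.2, 4.8]
gripper_width: 0.691
grasp_force: 65.8
```

```bash
python3 -m handwheel '[[[0,0,0,0,0,0],[0,0,0,0,0,0],[0,0,0,0,0,0],[0,0,0,0,0,0],[0,0,0,0,0,0],[0,0,0,0,0,0],[0,0,0.01,0,0,0],[0,0,0.025,0,0,0],[0,0,0.035,0,0,0],[0,0,0.035,0,0,0],[0,0,0.035,0,0,0],[-0.02,0,0.03,0,0,0],[-0.03,-0.02,0,0,0,0],[-0.02,-0.03,0,0,0,0],[-0.01,-0.04,0,0,0,0],[-0.01,-0.04,0,0,0,0],[-0.01,-0.04,0,0,0,0],[0,0,0,0,0,0],[0,0,0,0,0,0]]]' 1
python3 - <<'E'
from h import *
for c in('scene','top'):
    im,d=grab_frame(c);P,u,v=cloud(c,d);cv2.imwrite(f'pics/{c}_12.png',im)
    m=(np.hypot(P[:,0]-.48,P[:,1]+.145)<.05)&(P[:,2]>.116)&(P[:,2]<.13);q=P[m]
    print('pot',c,m.sum(),cv2.minEnclosingCircle(q[:,:2].astype(np.float32)),np.ptp(q[:,2]),np.median(q[:,2]))
    for n,x,y,lo,hi,R in(('bottle',.653,.2115,.03,.105,.025),('jar',.6507,-.2,.055,.105,.028)):
        m=(np.hypot(P[:,0]-x,P[:,1]-y)<R+.018)&(P[:,2]>lo)&(P[:,2]<hi);f=circ(P[m,:2],R) if m.sum()>20 else 0;print(n,f)
    t=pinpoint(c,'tape')[:1];print([ray(c,r['position'],0)[:2] for r in t],[ray(c,r['position'],.011)[:2] for r in pinpoint(c,'paint_tube_center')[:1]])
E
```

```text
time: 34.88
tool_pos: [0.3788, -0.3171, 0.2203]
tool_rot: [-0.0, 0.984, 0.179, 0.0]
contact_force: [0.3, 0.0, 0.3]
gripper_width: 0.998
grasp_force: 0.0
pot scene 309 ((0.4779801070690155, -0.1444769948720932), 0.03113788180053234) 0.0081544127418266 0.12049335411656326
bottle (array([0.65431989, 0.21365494]), np.float64(0.00035707368359762383))
jar (array([ 0.65148018, -0.20006444]), np.float64(0.0007725077043047257))
[array([ 4.49624259e-01, -1.03779219e-04])] [array([0.56549217, 0.00430599])]
pot top 273 ((0.4775238037109375, -0.14590241014957428), 0.030016964301466942) 0.010813976128263514 0.12207016511273627
bottle (array([0.65397279, 0.21360481]), np.float64(0.0005316582100914945))
jar (array([ 0.65176507, -0.20032206]), np.float64(0.0005006489696970608))
[array([0.44680481, 0.00340775])] [array([ 0.56235657, -0.00271027])]
```

View pics/scene_12.png

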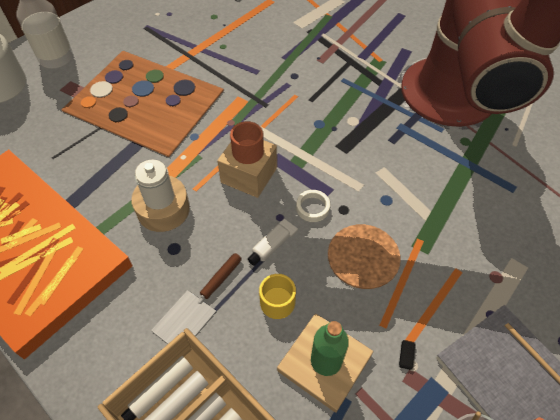

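The pot (247,142), jar (153,187) and bottle (330,345) stand upright and centred within about 3 mm. The mat is empty, the arm is clear, and the tape and tube have not moved.

```bash
python3 -c "
from plant import *
print(job_done())"
```

```text
the job is handed in; nothing more can be done
None
```

I handed the job in at about 35 s: bottle on the flat board, jar on the drum and pot on the tall block, each upright and about 3 mm or less from centre by my last measurement, with the mat empty and the tape and tube unmoved; no verdict came back.

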